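# Sort fresh plaster castings into the drying trays

## Task

Sort the five plaster castings lying loose on the bench: put both whole rosettes in the yellow tray and both acanthus leaves in the blue tray, each lying flat on the tray floor, face up, side by side and not on top of one another, and put the broken half rosette in the black scrap bowl. Plaster chips, so set the four good castings down instead of letting them fall. Leave the pink cup standing where it is and do not touch the carved panel at the back.

Things in the scene. Friction and masses are not known exactly. Their poses are not given: they have to be found in the camera images.
- rosette_1_mid (a point): first whole round plaster rosette, cream white, eight petals round a domed boss, 60 mm across and 26 mm high (the plain upright side is the lowest 13 mm), about 80 g, loose, lying face up; this point is on its axis, 13 mm above its flat back; its z axis points out of the carved face, its yaw does not matter
- rosette_2_mid (a point): second whole round plaster rosette, cream white, eight petals round a domed boss, 60 mm across and 26 mm high (the plain upright side is the lowest 13 mm), about 80 g, loose, lying face up; this point is on its axis, 13 mm above its flat back; its z axis points out of the carved face, its yaw does not matter
- leaf_1_mid (a point): first plaster acanthus leaf, cream white, straight midrib and lobed edges, 95 mm long, 41 mm wide over its middle third, 24 mm high (the edge is the lowest 15 mm), narrowing to a tip, about 75 g, loose, lying face up; this point is half-way along it, 12 mm above its flat back; x runs along the midrib from stem to tip, y across the width, z out of the carved face
- leaf_2_mid (a point): second plaster acanthus leaf, cream white, straight midrib and lobed edges, 95 mm long, 41 mm wide over its middle third, 24 mm high (the edge is the lowest 15 mm), narrowing to a tip, about 75 g, loose, lying face up; this point is half-way along it, 12 mm above its flat back; x runs along the midrib from stem to tip, y across the width, z out of the carved face
- half_rosette_mid (a point): broken rosette, only one half of it left: a half-moon of cream white plaster, 29 mm (x) by 59 mm (y), its carved face up to 26 mm high and its plain side 13 mm, about 40 g, loose, lying face up; this point is the middle of the half-moon, 13 mm above its flat back; x points out of the straight broken side (14.5 mm away), the round side lies to -x, z out of the carved face
- tray_yellow: yellow tray for rosettes: an open shallow plastic tray standing on the bench and not moving, 220 mm (its x) by 150 mm (its y) outside, rim 22 mm high, walls and floor 4 mm thick; origin at the centre of its underside, so the floor is 4 mm above it
- tray_blue: blue tray for leaves: an open shallow plastic tray standing on the bench and not moving, 220 mm (its x) by 150 mm (its y) outside, rim 22 mm high, walls and floor 4 mm thick; origin at the centre of its underside, so the floor is 4 mm above it
- bowl: black round scrap bowl, open at the top, standing on the bench and not moving, 148 mm across the rim, 100 mm across the foot, 65 mm high, wall 4 mm, inner floor 5 mm above its underside and about 94 mm across; origin at the centre of its underside
- cup_mid (a point): pink plastic cup standing loose on the bench, 76 mm across the mouth, 95 mm high, empty; this point is on its axis, half-way up; not to be moved
- panel_edge (a point): cream relief panel with scrolls and leaves that is still being carved, lying at the far side of the bench, 220 mm (x) by 460 mm (y), up to 45 mm high; this point is the middle of its near long edge, at the top of its 26 mm thick slab, the panel reaching 220 mm beyond it and 230 mm to either side; not to be touched
Things that resemble listed ones, but are neither listed nor needed, are in the scene too. What is shaped like the part that bears rosette_2_mid but green or purple is not meant.

How it is judged:
At the end, for the whole second after the job is handed in: Rosettes flat (0.15 rad) face up on the yellow tray floor (centres within 80 x 45 mm of its centre, under 23 mm high), leaves on the blue (90 x 55, 22 mm); half rosette in the bowl (50 mm of its axis, under 50 mm high); all released, slower than 0.02 m/s (x of rosette_1_mid in the frame of tray_yellow between -0.08 and 0.08 m and y of rosette_1_mid in the frame of tray_yellow between -0.045 and 0.045 m and z of each of rosette_1_mid, rosette_2_mid in the frame of tray_yellow below 0.023 m and angle between each of rosette_1_mid, leaf_1_mid, rosette_2_mid, leaf_2_mid's own z axis and vertical below 0.15 rad and linear speed of each of rosette_1, leaf_1, rosette_2, leaf_2, half_rosette below 0.02 m/s and x of leaf_1_mid in the frame of tray_blue between -0.09 and 0.09 m and y of leaf_1_mid in the frame of tray_blue between -0.055 and 0.055 m and z of each of leaf_1_mid, leaf_2_mid in the frame of tray_blue below 0.022 m and x of rosette_2_mid in the frame of tray_yellow between -0.08 and 0.08 m and y of rosette_2_mid in the frame of tray_yellow between -0.045 and 0.045 m and x of leaf_2_mid in the frame of tray_blue between -0.09 and 0.09 m and y of leaf_2_mid in the frame of tray_blue between -0.055 and 0.055 m and horizontal distance between half_rosette_mid and bowl below 0.05 m and z of half_rosette_mid in the frame of bowl below 0.05 m); the robot touches nothing.
It fails at once if a good casting falls freely for more than about 40 mm (over 0.9 m/s without being held) ((linear speed of rosette_1 above 0.9 m/s and contact force between rosette_1 and the fingers below 0.05 N) or (linear speed of rosette_2 above 0.9 m/s and contact force between rosette_2 and the fingers below 0.05 N) or (linear speed of leaf_1 above 0.9 m/s and contact force between leaf_1 and the fingers below 0.05 N) or (linear speed of leaf_2 above 0.9 m/s and contact force between leaf_2 and the fingers below 0.05 N)).
It fails at once if the pink cup is knocked over (0.5 rad) or moved more than 30 mm (angle between cup_mid's own z axis and vertical above 0.5 rad or distance of cup_mid from where it was at the start of the episode above 0.03 m).
It fails at once if the robot touches the carved panel with more than 1 N (contact force between panel and the fingers above 1 N or contact force between panel and the arm above 1 N).
It also fails if it takes over 109 s, if anything falls off the work surface, if the arm or the gripper's body presses on something with over 40 N, if the wrist force passes 120 N, or if a joint passes its speed limit or range.

## Robot

A 7-joint arm with a two-finger parallel gripper is mounted at the origin on the work surface. World frame = base frame: x ahead of the robot, y to its left, z up, the work surface at z = 0. Lengths are in m, angles in rad, forces in N, time in s.
With the tool pointing down it reaches from about 0.425 to 0.925 m from the base axis. Payload 6.8 kg.
Tool frame: the origin (TCP) lies on the mounting face of the last link; the fingertips stand 173 mm ahead of it and the grasp point (between the pads) lies 155 mm ahead of it; z points along the fingers, y is the line along which they close (so a half turn about z gives the same grasp; the last joint's range is limited). The gripper opens to 85 mm and grips with 20 to 120 N. Pads are 22 mm wide; open, the fingers measure 114 mm over their backs; the gripper's body (76 mm by 85 mm) begins 54 mm behind the grasp point. The pads swing forward as they close: fully open they stand 13 mm farther back than shut.
Start: joints at [1.008, 0.477, 0.022, 1.555, -0.011, 1.109, -0.083], TCP at [0.297, -0.606, 0.405] pointing down, gripper open.
Joint ranges: [-2.96, 2.96], [-0.34, 2.1], [-1.41, 1.46], [0.24, 2.44], [-1.37, 4.51], [0.17, 1.92], [-2.96, 2.96]. Speed limits (rad/s): [2.39, 2.39, 3.14, 3.14, 3.14, 3.14, 3.14].

## Interface

Orientations are given as a rotation vector (axis times angle).
In Python, from bench import r gives the robot as it stands.
- The arm moves only by the tool carry_out, never from a script. Its argument "moves" is a list of rows, each a list of 5 numbers: the shift along the tool's x, y, z in m, then the turn about the tool's z in rad, then the finger opening in m, from 0 to 0.0854. In form: [[dx, dy, dz, roll, claw], ...]. A call has exactly 8 rows; each row is the pose to reach, as a shift and turn from the pose commanded when the call began, along the tool's axes at that moment; what a row does not reach only later rows make up. A row lasts 1/10 s, in which the tool goes at most 50 mm and 8.59 degrees, less where a joint would pass 70% of its speed; a pose out of reach is approached as far as the arm can. A call with a gripper value outside its range is refused whole. The fingers move at their own pace and stop on an object; "force" is the grip in N (left out, the last holds). Time passes only in rows, so rows that repeat a pose let the fingers close, or fill a call up. It gives the time, the measured TCP pose, the force, the opening and the grip force at its end, in the units of the state.
- r.get_obs(): the state, without advancing time (a new reading comes with each control period).
- r.grab_frame(name): name is "scene" or "top" or "wrist"; returns the picture (420x560x3 uint8, red, green, blue); there is no depth.
- r.calibration(name): a dict with "fx", "fy", "cx", "cy" (pixels), "rvec" (rotation vector, rad) and "tvec" (3), from world to camera coordinates, as OpenCV has them. Camera axes: x right, y down, z forward; pixel columns grow to the right and rows downward; lengths in m; the calibration is good to about 2 mm. The wrist camera is an equidistant fisheye: a pixel r from the principal point sees the ray r / f radians off the axis. A picture is of the moment at which its call begins: read the wrist's pose just before it. calibration takes no time and is no camera call; for the wrist camera it gives the pose at the moment of the call.
- r.hand_in(): hands the job in; it is judged then, once.
The state is a dict: "clock": time; "joints": joint angles; "qvel": joint speeds; "tau": joint torques, N m; "tcp_pos": TCP position; "orientation": TCP orientation; "contact_force": force on the tool from outside, world axes, zero at the start; "moment": the same for the moment, N m; "grip_width": finger opening in m; "gripper_force": force on a finger pad.
Only numpy, scipy, OpenCV 4.12 (cv2) and the standard library are available. Lean on these libraries where they do the work, as an engineer would, in place of code of your own. Each camera call takes 0.05 s, during which the arm holds its last target. There are 200 camera calls.

## Working session

There is one attempt and no reset: what is moved stays moved. The work goes in short steps, Python scripts to look and compute and a tool call to move; the robot and the scene stay as the last step left them, time stands still between calls to the robot, and variables do not carry over. Pictures are saved under pics/ and viewed, at most 14 in all, crops included, and the job is handed in when it is done.

Besides the shell and the picture viewer there is one more tool, called after "Request:" as name(argument=value, ...) on one line, values as JSON. carry_out: Moves the arm, as the interface text tells. Its arguments: {"type":"object","properties":{"moves":{"type":"array","items":{"type":"array","items":{"type":"number"}}},"force":{"type":"number"}},"required":["moves"]}

```bash
mkdir -p pics; python3 - <<'E'
from bench import r
import cv2
for n in("top","scene"):
    im=r.grab_frame(n); cv2.imwrite(f"pics/{n}0.png",im[:,:,::-1])
    c=r.calibration(n);print(n,c)
o=r.get_obs();print(o)
E
```

```text
top {'fx': 522.0359811223079, 'fy': 522.0359811223079, 'cx': 279.60583500427833, 'cy': 209.57235891012826, 'rvec': array([ 2.12743595, -2.16066211,  0.1558804 ]), 'tvec': array([-0.07414881,  0.52062367,  1.51740555])}
scene {'fx': 496.8269572590642, 'fy': 496.8269572590642, 'cx': 284.2705621880751, 'cy': 215.36319269861934, 'rvec': array([ 2.17956146,  0.88565057, -0.37435631]), 'tvec': array([-0.34241909, -0.23471697,  1.60468804])}
{'clock': 0.1, 'joints': array([ 1.00790231,  0.47769875,  0.02229885,  1.55631622, -0.01151535,
        1.10929801, -0.08312427]), 'qvel': array([ 9.00145839e-05, -1.54562645e-03, -9.13013906e-05, -2.99250877e-03,
        3.56700847e-05, -2.60008757e-04, -3.67265888e-05]), 'tau': array([ 3.96364398e-03, -5.97773123e+01,  1.61360130e+00, -2.81956404e+01,
        1.28644813e-02,  5.04653261e-03,  2.27077356e-05]), 'tcp_pos': array([ 0.2964397 , -0.60615579,  0.40384974]), 'orientation': array([-3.05921435e+00, -7.07945600e-01,  6.87017062e-04]), 'contact_force': array([-0.48864218, -0.19852964,  0.01178092]), 'moment': array([-0.00825942, -0.01963978, -0.03894288]), 'gripper_force': 0.0, 'grip_width': 0.08520068726686325}
```

View pics/top0.png

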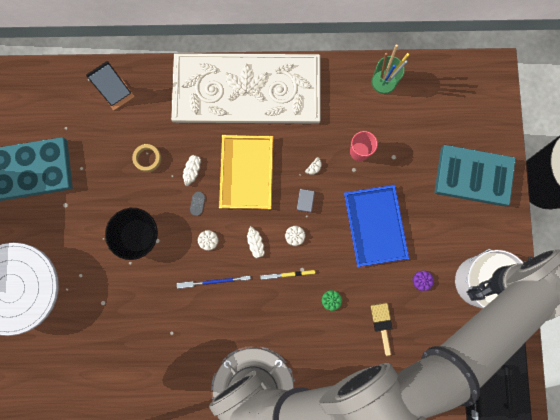

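View pics/scene0.png

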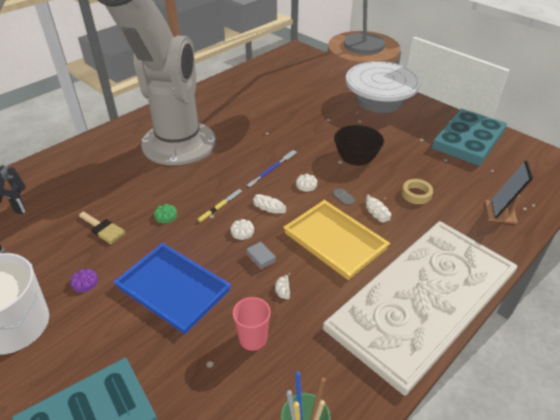

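The top view shows:
- leaves at (192,170) and (256,242)
- rosettes at (207,240) and (295,236)
- half rosette at (314,166)
- yellow tray at (246,172), blue tray at (377,226), bowl at (132,233), cup at (363,146)

The scene view agrees with this. Next I'll measure.

```bash
cat > h.py <<'E'
import numpy as np,cv2
from bench import r
from scipy.spatial.transform import Rotation as R
def toplane(uv,z,name="top",c=None):
    c=c or r.calibration(name);K=np.array([[c['fx'],0,c['cx']],[0,c['fy'],c['cy']],[0,0,1]])
    M=cv2.Rodrigues(c['rvec'])[0];o=-M.T@c['tvec']
    uv=np.atleast_2d(np.float64(uv));d=np.c_[uv,np.ones(len(uv))]@np.linalg.inv(K).T@M
    return o+d*((z-o[2])/d[:,2])[:,None]
def blob(im,uv,rad,kind,z):
    h=cv2.cvtColor(im,cv2.COLOR_RGB2HSV).astype(int);H,S,V=h[...,0],h[...,1],h[...,2]
    m={'cream':(S<75)&(V>120),'yellow':(H>18)&(H<35)&(S>140)&(V>90),'blue':(H>105)&(H<130)&(S>140)&(V>60),'black':(V<45),'pink':((H>165)|(H<5))&(S>90)&(V>90)}[kind]
    g=np.zeros(m.shape,np.uint8);cv2.circle(g,uv,rad,1,-1);m=(m&(g>0)).astype(np.uint8)
    n,l,s,_=cv2.connectedComponentsWithStats(m);k=1+np.argmax(s[1:,4]);v,u=np.where(l==k)
    return toplane(np.c_[u,v],z)
def rect(P):
    (c,s,a)=cv2.minAreaRect((P[:,:2]*1000).astype(np.float32));
    if s[0]<s[1]: s=s[::-1];a+=90
    return np.round(c,1),np.round(s,1),round((a+90)%180-90,1)
E
python3 - <<'E'
from h import *
im=r.grab_frame("top")
for n,uv,rad,k,z in [("leafA",(192,170),24,'cream',.012),("leafB",(256,242),24,'cream',.012),("rosA",(207,240),16,'cream',.013),("rosB",(295,236),16,'cream',.013),("half",(314,166),16,'cream',.013),("yel",(246,172),60,'yellow',.022),("blue",(377,226),60,'blue',.022),("bowl",(132,233),35,'black',.065),("cup",(363,146),22,'pink',.08)]:
    P=blob(im,uv,rad,k,z);print(n,len(P),np.round(P.mean(0)[:2]*1000,1),rect(P))
t=[cv2.resize(im[v-25:v+25,u-25:u+25],(260,260),interpolation=cv2.INTER_CUBIC) for u,v in[(192,170),(256,242),(314,166)]]
cv2.imwrite("pics/crop.png",np.hstack(t)[:,:,::-1])
o=r.get_obs();print(R.from_rotvec(o['orientation']).as_matrix().round(3))
E
```

```text
leafA 376 [652.9 187.9] (array([649.9, 189.3]), array([97.9, 46. ]), -17.8)
leafB 385 [424.5  -6.5] (array([427.9,  -5.7]), array([97.2, 44.6]), 18.0)
rosA 335 [434.5 136.7] (array([434.6, 136.7]), array([60.1, 59.7]), -64.0)
rosB 326 [ 443.9 -125.9] (array([ 443.7, -125.8]), array([57.3, 57.2]), -0.9)
half 180 [ 654.8 -189. ] (array([ 653.6, -190.9]), array([62.4, 33.1]), -41.1)
yel 3749 [640.2  18.7] (array([640.5,  18.3]), array([228.4, 156.9]), -2.3)
blue 3878 [ 469.8 -369.8] (array([ 471.1, -369.8]), array([225.9, 155.7]), 8.1)
bowl 2087 [452.3 351.2] (array([452.4, 351.3]), array([149.7, 147.6]), 45.5)
cup 658 [ 701.1 -330.5] (array([ 700.5, -332.8]), array([88.8, 79.7]), -2.0)
[[ 0.898  0.439 -0.001]
 [ 0.439 -0.898  0.001]
 [-0.    -0.001 -1.   ]]
```

View pics/crop.png

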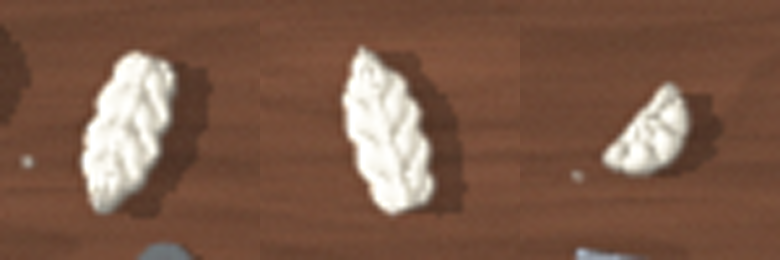

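The crops confirm the leaf axes, and show the half rosette's straight edge facing up-left. Now a move helper.

```bash
cat > g.py <<'E'
import sys
from h import *
# usage: g.py x y z psi  (mm, deg; psi = heading of tool x) [x y z psi ...]: prints tool-axis shifts from the current pose
o=r.get_obs();M=R.from_rotvec(o['orientation']).as_matrix();p=o['tcp_pos'];psi=np.degrees(np.arctan2(M[1,0],M[0,0]))
print('t',round(o['clock'],2),'p',(p*1000).round(1),'psi',round(psi,1),'tilt',M[:2,2].round(4),'w',round(o['grip_width']*1000,1),'f',round(o['gripper_force'],1),'Fz',o['contact_force'].round(1),'j7',round(o['joints'][6],2))
a=np.array(list(map(float,sys.argv[1:]))).reshape(-1,4)
for q in a: print(q,'->',(M.T@(q[:3]/1000-p)).round(4),'roll',round(np.radians(psi-q[3]),3))
E
python3 g.py 444 -126 300 -2.3
```

```text
t 0.15 p [ 296.5 -606.2  403.9] psi 26.1 tilt [-0.0007  0.0012] w 85.7 f 0.0 Fz [-0.2  0.7 -0.2] j7 -0.08
[ 444.  -126.   300.    -2.3] -> [ 0.3435 -0.3664  0.1044] roll 0.495
```

Request:
carry_out(moves=[[0.02, -0.02, 0, 0.05, 0.085], [0.05, -0.053, 0, 0.1, 0.085], [0.08, -0.086, 0, 0.15, 0.085], [0.11, -0.119, 0, 0.2, 0.085], [0.14, -0.152, 0, 0.28, 0.085], [0.17, -0.185, 0, 0.35, 0.085], [0.2, -0.218, 0.01, 0.42, 0.085], [0.22, -0.24, 0.02, 0.495, 0.085]], force=40)

```text
clock: 0.95
tcp_pos: [0.3894, -0.291, 0.3847]
orientation: [-3.141, 0.063, -0.001]
contact_force: [0.4, -0.3, -0.6]
grip_width: 0.0852
gripper_force: 0.0
```

```bash
python3 g.py 444 -126 230 -2.3
```

```text
t 0.95 p [ 389.4 -291.   384.7] psi -2.3 tilt [0.0008 0.0004] w 85.2 f 0.0 Fz [ 0.4 -0.3 -0.6] j7 -1.11
[ 444.  -126.   230.    -2.3] -> [ 0.0477 -0.167   0.1548] roll -0.0
```

Request:
carry_out(moves=[[0.008, -0.03, 0.01, 0, 0.085], [0.018, -0.065, 0.025, 0, 0.085], [0.03, -0.1, 0.045, 0, 0.085], [0.04, -0.135, 0.07, 0, 0.085], [0.0475, -0.16, 0.1, 0, 0.085], [0.0477, -0.167, 0.13, 0, 0.085], [0.0477, -0.167, 0.15, 0, 0.085], [0.0477, -0.167, 0.155, 0, 0.085]])

```text
clock: 1.75
tcp_pos: [0.4422, -0.1286, 0.2277]
orientation: [-3.14, 0.061, 0.006]
contact_force: [-0.3, 0.1, -0.8]
grip_width: 0.0846
gripper_force: 0.0
```

```bash
python3 - <<'E'
from h import *
im=r.grab_frame("wrist");cv2.imwrite("pics/w0.png",im[:,:,::-1]);print(r.calibration("wrist"))
E
python3 g.py 444 -126 173 -2.3
```

```text
{'fx': 325.19226210127806, 'fy': 325.19226210127806, 'cx': 282.4540644579152, 'cy': 210.0628174551283, 'rvec': array([-2.03581214,  2.11908195,  0.29263667]), 'tvec': array([-0.1106621 ,  0.44249354,  0.32831016])}
t 1.8 p [ 442.5 -129.   228.2] psi -2.3 tilt [-0.0033  0.0006] w 85.2 f 0.0 Fz [ 0.2  0.2 -0.6] j7 -1.56
[ 444.  -126.   173.    -2.3] -> [ 0.0016 -0.003   0.0552] roll 0.0
```

View pics/w0.png

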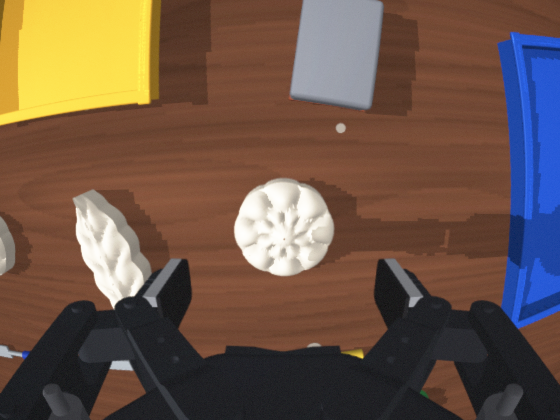

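The wrist view shows the rosette centred between the fingers at (284,228), so I'll descend.

Request:
carry_out(moves=[[0.0, -0.001, 0.01, 0, 0.085], [0.001, -0.002, 0.025, 0, 0.085], [0.001, -0.002, 0.04, 0, 0.085], [0.001, -0.002, 0.05, 0, 0.085], [0.001, -0.002, 0.054, 0, 0.085], [0.001, -0.002, 0.056, 0, 0.085], [0.001, -0.002, 0.058, 0, 0.085], [0.001, -0.002, 0.058, 0, 0.085]])

```text
clock: 2.6
tcp_pos: [0.4444, -0.1273, 0.1719]
orientation: [3.141, -0.063, 0.001]
contact_force: [0.4, 0.5, -0.3]
grip_width: 0.0848
gripper_force: 0.0
```

```bash
python3 - <<'E'
from h import *
im=r.grab_frame("wrist");cv2.imwrite("pics/w1.png",im[:,:,::-1])
E
python3 g.py 444 -126 168 -2.3
```

```text
t 2.65 p [ 444.4 -127.3  172. ] psi -2.3 tilt [ 0.0006 -0.0001] w 85.3 f 0.0 Fz [-0.7  0.5  0. ] j7 -1.6
[ 444.  -126.   168.    -2.3] -> [-0.0004 -0.0013  0.004 ] roll -0.0
```

View pics/w1.png

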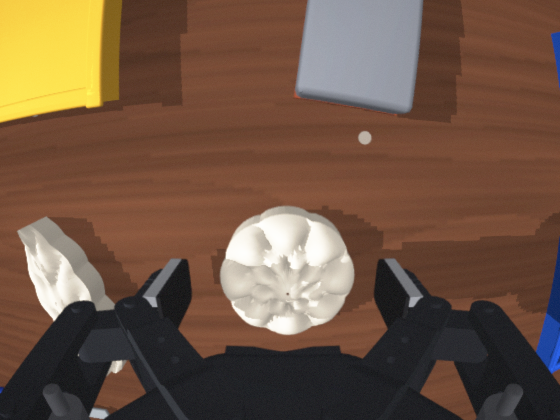

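No bench contact at 172 mm, so the open tips are set back. I'll go down 3 mm and close.

Request:
carry_out(moves=[[0, -0.001, 0.0015, 0, 0.085], [0, -0.001, 0.003, 0, 0.085], [0, -0.001, 0.003, 0, 0.05], [0, -0.001, 0.003, 0, 0.05], [0, -0.001, 0.003, 0, 0.05], [0, -0.001, 0.003, 0, 0.05], [0, -0.001, 0.003, 0, 0.05], [0, -0.001, 0.003, 0, 0.05]], force=40)

```text
clock: 3.45
tcp_pos: [0.4443, -0.1263, 0.1691]
orientation: [3.141, -0.063, 0.0]
contact_force: [-1.0, 1.0, 4.7]
grip_width: 0.0576
gripper_force: 42.9
```

```bash
python3 g.py 444 -126 260 -2.3 590 20 230 -2.3 
```

```text
t 3.45 p [ 444.3 -126.3  169.1] psi -2.3 tilt [ 0.0002 -0.0002] w 57.6 f 42.9 Fz [-1.   1.   4.7] j7 -1.6
[ 444.  -126.   260.    -2.3] -> [-0.0003 -0.0003 -0.0909] roll -0.0
[590.   20.  230.   -2.3] -> [ 0.1397 -0.152  -0.0609] roll -0.0
```

Request:
carry_out(moves=[[0, 0, -0.01, 0, 0.05], [0, 0, -0.03, 0, 0.05], [0.005, -0.005, -0.055, 0, 0.05], [0.025, -0.025, -0.075, 0, 0.05], [0.05, -0.053, -0.085, 0, 0.05], [0.08, -0.083, -0.085, 0, 0.05], [0.11, -0.115, -0.085, 0, 0.05], [0.135, -0.14, -0.085, 0, 0.05]])

```text
clock: 4.25
tcp_pos: [0.5861, 0.0105, 0.2547]
orientation: [-3.14, 0.061, -0.002]
contact_force: [-0.6, -1.4, -1.1]
grip_width: 0.0572
gripper_force: 43.0
```

```bash
python3 g.py 595 20 175 -2.3 
```

```text
t 4.25 p [586.1  10.5 254.7] psi -2.2 tilt [0.0013 0.0008] w 57.2 f 43.0 Fz [-0.6 -1.4 -1.1] j7 -1.83
[595.   20.  175.   -2.3] -> [ 0.0085 -0.0098  0.0797] roll 0.001
```

Request:
carry_out(moves=[[0.006, -0.007, 0.015, 0, 0.05], [0.0085, -0.01, 0.035, 0, 0.05], [0.0085, -0.01, 0.055, 0, 0.05], [0.0085, -0.01, 0.068, 0, 0.05], [0.0085, -0.01, 0.075, 0, 0.05], [0.0085, -0.01, 0.078, 0, 0.05], [0.0085, -0.01, 0.079, 0, 0.05], [0.0085, -0.01, 0.08, 0, 0.05]])

```text
clock: 5.05
tcp_pos: [0.594, 0.0178, 0.1744]
orientation: [-3.141, 0.064, -0.002]
contact_force: [-0.2, -1.0, -0.8]
grip_width: 0.0575
gripper_force: 43.0
```

```bash
python3 g.py 595 20 173.5 -2.3
```

```text
t 5.05 p [594.   17.8 174.4] psi -2.3 tilt [0.0013 0.0001] w 57.5 f 43.0 Fz [-0.2 -1.  -0.8] j7 -1.86
[595.   20.  173.5  -2.3] -> [ 0.0009 -0.0023  0.0009] roll -0.0
```

Request:
carry_out(moves=[[0, 0, 0.001, 0, 0.05], [0, 0, 0.001, 0, 0.06], [0, 0, 0.001, 0, 0.075], [0, 0, 0.001, 0, 0.08], [0, 0, 0.0, 0, 0.08], [0, 0, -0.015, 0, 0.08], [0, 0, -0.045, 0, 0.08], [0, 0, -0.07, 0, 0.08]])

```text
clock: 5.85
tcp_pos: [0.5938, 0.0179, 0.2457]
orientation: [-3.141, 0.063, -0.001]
contact_force: [0.8, 0.7, 0.4]
grip_width: 0.0796
gripper_force: 0.0
```

```bash
python3 g.py 434.5 136.7 230 -2.3
```

```text
t 5.85 p [593.8  17.9 245.7] psi -2.3 tilt [0.0005 0.0001] w 79.6 f 0.0 Fz [0.8 0.7 0.4] j7 -1.84
[434.5 136.7 230.   -2.3] -> [-0.1639 -0.1123  0.0156] roll -0.0
```

Request:
carry_out(moves=[[-0.02, -0.014, 0, 0, 0.085], [-0.05, -0.034, 0, 0, 0.085], [-0.08, -0.055, 0, 0, 0.085], [-0.11, -0.075, 0, 0, 0.085], [-0.14, -0.096, 0, 0, 0.085], [-0.157, -0.108, 0.005, 0, 0.085], [-0.163, -0.112, 0.012, 0, 0.085], [-0.164, -0.112, 0.016, 0, 0.085]])

```text
clock: 6.65
tcp_pos: [0.4342, 0.1368, 0.2279]
orientation: [-3.141, 0.061, -0.001]
contact_force: [1.0, -0.7, -0.2]
grip_width: 0.085
gripper_force: 0.0
```

```bash
python3 g.py 434.5 136.7 169.5 -2.3
```

```text
t 6.65 p [434.2 136.8 227.9] psi -2.2 tilt [0.0007 0.0001] w 85.0 f 0.0 Fz [ 1.  -0.7 -0.2] j7 -2.18
[434.5 136.7 169.5  -2.3] -> [0.0003 0.0001 0.0584] roll 0.001
```

Request:
carry_out(moves=[[0, 0, 0.015, 0, 0.085], [0, 0, 0.032, 0, 0.085], [0, 0, 0.048, 0, 0.085], [0, 0, 0.055, 0, 0.085], [0, 0, 0.058, 0, 0.085], [0, 0, 0.058, 0, 0.07], [0, 0, 0.058, 0, 0.05], [0, 0, 0.058, 0, 0.05]])

```text
clock: 7.45
tcp_pos: [0.4347, 0.1362, 0.1706]
orientation: [-3.141, 0.064, -0.002]
contact_force: [0.4, -1.5, 2.9]
grip_width: 0.0578
gripper_force: 42.1
```

Request:
carry_out(moves=[[0, 0, 0, 0, 0.05], [0, 0, 0, 0, 0.05], [0, 0, 0, 0, 0.05], [0, 0, -0.005, 0, 0.05], [0, 0, -0.02, 0, 0.05], [0, 0, -0.045, 0, 0.05], [0, 0, -0.07, 0, 0.05], [0, 0, -0.08, 0, 0.05]])

```text
clock: 8.25
tcp_pos: [0.4348, 0.1367, 0.2519]
orientation: [-3.139, 0.063, -0.005]
contact_force: [0.4, 0.4, -0.4]
grip_width: 0.0573
gripper_force: 42.9
```

```bash
python3 g.py 685 17 250 -2.3
```

```text
t 8.25 p [434.8 136.7 251.9] psi -2.3 tilt [0.0033 0.0014] w 57.3 f 42.9 Fz [ 0.4  0.4 -0.4] j7 -2.17
[685.   17.  250.   -2.3] -> [0.2548 0.1095 0.0026] roll -0.0
```

Request:
carry_out(moves=[[0.02, 0.009, 0, 0, 0.05], [0.055, 0.024, 0, 0, 0.05], [0.095, 0.041, 0, 0, 0.05], [0.135, 0.058, 0, 0, 0.05], [0.175, 0.075, 0, 0, 0.05], [0.215, 0.092, 0, 0, 0.05], [0.243, 0.104, 0, 0, 0.05], [0.255, 0.109, 0, 0, 0.05]])

```text
clock: 9.05
tcp_pos: [0.6868, 0.0146, 0.2489]
orientation: [3.14, -0.068, 0.002]
contact_force: [-0.0, -0.8, -0.9]
grip_width: 0.0573
gripper_force: 42.9
```

```bash
python3 g.py 685 17 175 -2.3
```

```text
t 9.05 p [686.8  14.6 248.9] psi -2.5 tilt [ 0.0011 -0.0011] w 57.3 f 42.9 Fz [-0.  -0.8 -0.9] j7 -1.81
[685.   17.  175.   -2.3] -> [-0.002  -0.0024  0.0739] roll -0.003
```

Request:
carry_out(moves=[[0, -0.001, 0.01, 0, 0.05], [0, -0.002, 0.03, 0, 0.05], [0, -0.002, 0.05, 0, 0.05], [0, -0.002, 0.063, 0, 0.05], [0, -0.002, 0.069, 0, 0.05], [0, -0.002, 0.072, 0, 0.05], [0, -0.002, 0.073, 0, 0.05], [0, -0.002, 0.074, 0, 0.05]])

```text
clock: 9.85
tcp_pos: [0.6851, 0.0193, 0.1765]
orientation: [-3.141, 0.063, -0.002]
contact_force: [0.3, 1.0, -1.4]
grip_width: 0.0573
gripper_force: 42.9
```

```bash
python3 g.py 685 17 175 -2.3
```

```text
t 9.85 p [685.1  19.3 176.5] psi -2.3 tilt [0.0014 0.0001] w 57.3 f 42.9 Fz [ 0.3  1.  -1.4] j7 -1.83
[685.   17.  175.   -2.3] -> [-0.      0.0023  0.0015] roll -0.0
```

Request:
carry_out(moves=[[0, 0, 0.001, 0, 0.05], [0, 0, 0.002, 0, 0.05], [0, 0, 0.002, 0, 0.06], [0, 0, 0.002, 0, 0.075], [0, 0, 0.002, 0, 0.08], [0, 0, -0.015, 0, 0.08], [0, 0, -0.045, 0, 0.08], [0, 0, -0.06, 0, 0.08]])

```text
clock: 10.65
tcp_pos: [0.6858, 0.0193, 0.2392]
orientation: [-3.14, 0.063, -0.006]
contact_force: [1.1, 0.1, 0.7]
grip_width: 0.08
gripper_force: 0.0
```

```bash
python3 g.py 650 189 230 -17.8
```

```text
t 10.65 p [685.8  19.3 239.2] psi -2.3 tilt [0.004  0.0004] w 80.0 f 0.0 Fz [1.1 0.1 0.7] j7 -1.82
[650.  189.  230.  -17.8] -> [-0.0426 -0.1682  0.0091] roll 0.27
```

Request:
carry_out(moves=[[-0.005, -0.02, 0, 0.05, 0.08], [-0.013, -0.05, 0, 0.1, 0.08], [-0.021, -0.085, 0, 0.15, 0.08], [-0.03, -0.12, 0, 0.2, 0.08], [-0.038, -0.15, 0.003, 0.25, 0.08], [-0.042, -0.165, 0.006, 0.27, 0.08], [-0.0426, -0.168, 0.009, 0.27, 0.08], [-0.0426, -0.168, 0.009, 0.27, 0.08]])

```text
clock: 11.45
tcp_pos: [0.6489, 0.1888, 0.2268]
orientation: [3.104, -0.483, 0.0]
contact_force: [-0.3, -1.2, -0.0]
grip_width: 0.0799
gripper_force: 0.0
```

```bash
python3 - <<'E'
from h import *
im=r.grab_frame("wrist");cv2.imwrite("pics/w2.png",im[:,:,::-1])
E
python3 g.py 650 189 172.5 -17.8
```

```text
t 11.5 p [649.3 187.4 226.9] psi -17.8 tilt [ 0.0002 -0.0011] w 79.7 f 0.0 Fz [-0.3 -0.5  0.1] j7 -2.3
[650.  189.  172.5 -17.8] -> [ 0.0002 -0.0017  0.0544] roll -0.0
```

View pics/w2.png

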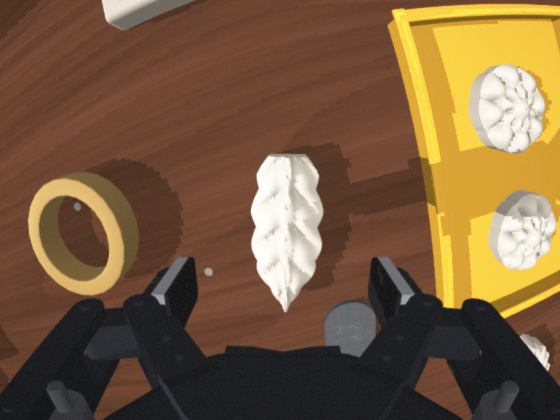

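The leaf is well centred, axis vertical at (287,230), and both rosettes lie flat in the yellow tray. I'll grasp the leaf.

Request:
carry_out(moves=[[0, -0.001, 0.012, 0, 0.08], [0, -0.0015, 0.028, 0, 0.08], [0, -0.0015, 0.042, 0, 0.08], [0, -0.0015, 0.05, 0, 0.08], [0, -0.0015, 0.053, 0, 0.08], [0, -0.0015, 0.053, 0, 0.06], [0, -0.0015, 0.053, 0, 0.035], [0, -0.0015, 0.053, 0, 0.035]])

```text
clock: 12.3
tcp_pos: [0.6499, 0.1903, 0.1746]
orientation: [-3.103, 0.485, -0.002]
contact_force: [-0.3, -1.2, 1.4]
grip_width: 0.0402
gripper_force: 41.9
```

Request:
carry_out(moves=[[0, 0, 0, 0, 0.035], [0, 0, 0, 0, 0.035], [0, 0, 0, 0, 0.035], [0, 0, -0.005, 0, 0.035], [0, 0, -0.02, 0, 0.035], [0, 0, -0.045, 0, 0.035], [0, 0, -0.07, 0, 0.035], [0, 0, -0.09, 0, 0.035]])

```text
clock: 13.1
tcp_pos: [0.6496, 0.1903, 0.2661]
orientation: [-3.103, 0.485, -0.002]
contact_force: [-0.1, -0.4, -1.1]
grip_width: 0.0404
gripper_force: 42.0
```

```bash
python3 g.py 520 -200 265 -17.8 518 -363 260 -81.9
```

```text
t 13.1 p [649.6 190.3 266.1] psi -17.8 tilt [0.0014 0.0005] w 40.4 f 42.0 Fz [-0.1 -0.4 -1.1] j7 -2.3
[ 520.  -200.   265.   -17.8] -> [-0.0043  0.4112  0.0008] roll 0.0
[ 518.  -363.   260.   -81.9] -> [0.0436 0.567  0.0057] roll 1.119
```

Request:
carry_out(moves=[[0.001, 0.02, 0, 0, 0.035], [0.004, 0.055, 0, 0, 0.035], [0.007, 0.095, 0, 0, 0.035], [0.01, 0.138, 0, 0, 0.035], [0.014, 0.182, 0, 0, 0.035], [0.017, 0.226, 0, 0, 0.035], [0.021, 0.27, 0, 0.05, 0.035], [0.024, 0.314, 0, 0.1, 0.035]])

```text
clock: 13.9
tcp_pos: [0.5745, -0.1191, 0.2633]
orientation: [3.074, -0.645, -0.002]
contact_force: [0.4, -0.2, -1.1]
grip_width: 0.0402
gripper_force: 42.0
```

```bash
python3 g.py 518 -363 255 -81.9
```

```text
t 13.9 p [ 574.5 -119.1  263.3] psi -23.7 tilt [-0.0014 -0.0004] w 40.2 f 42.0 Fz [ 0.4 -0.2 -1.1] j7 -1.91
[ 518.  -363.   255.   -81.9] -> [0.0462 0.2461 0.0085] roll 1.016
```

Request:
carry_out(moves=[[0.006, 0.035, 0, 0.12, 0.035], [0.013, 0.072, 0, 0.25, 0.035], [0.02, 0.11, 0, 0.38, 0.035], [0.027, 0.147, 0, 0.51, 0.035], [0.034, 0.184, 0.002, 0.65, 0.035], [0.041, 0.218, 0.004, 0.78, 0.035], [0.0455, 0.24, 0.006, 0.9, 0.035], [0.0462, 0.246, 0.008, 1.016, 0.035]])

```text
clock: 14.7
tcp_pos: [0.5173, -0.3646, 0.2554]
orientation: [2.363, -2.066, -0.0]
contact_force: [-0.4, 0.3, -0.8]
grip_width: 0.0401
gripper_force: 42.0
```

```bash
python3 g.py 518 -363 179 -81.9
```

```text
t 14.7 p [ 517.3 -364.6  255.4] psi -82.3 tilt [-0.0019 -0.002 ] w 40.1 f 42.0 Fz [-0.4  0.3 -0.8] j7 -2.33
[ 518.  -363.   179.   -81.9] -> [-0.0016 -0.0011  0.0764] roll -0.008
```

Request:
carry_out(moves=[[-0.001, 0, 0.01, 0, 0.035], [-0.001, 0, 0.03, 0, 0.035], [-0.001, 0, 0.05, 0, 0.035], [-0.001, 0, 0.064, 0, 0.035], [-0.001, 0, 0.071, 0, 0.035], [-0.001, 0, 0.074, 0, 0.035], [-0.001, 0, 0.075, 0, 0.035], [-0.001, 0, 0.076, 0, 0.035]])

```text
clock: 15.5
tcp_pos: [0.5208, -0.3594, 0.1803]
orientation: [-2.376, 2.055, -0.002]
contact_force: [0.5, -1.2, -0.9]
grip_width: 0.04
gripper_force: 42.0
```

```bash
python3 g.py 518 -363 179 -81.9
```

```text
t 15.5 p [ 520.8 -359.4  180.3] psi -81.7 tilt [ 0.0011 -0.0007] w 40.0 f 42.0 Fz [ 0.5 -1.2 -0.9] j7 -2.31
[ 518.  -363.   179.   -81.9] -> [0.0031 0.0033 0.0013] roll 0.003
```

Request:
carry_out(moves=[[0, 0, 0.001, 0, 0.035], [0, 0, 0.0015, 0, 0.035], [0, 0, 0.0015, 0, 0.045], [0, 0, 0.0015, 0, 0.055], [0, 0, 0.0015, 0, 0.06], [0, 0, -0.012, 0, 0.06], [0, 0, -0.04, 0, 0.06], [0, 0, -0.07, 0, 0.06]])

```text
clock: 16.3
tcp_pos: [0.5203, -0.3591, 0.2508]
orientation: [2.376, -2.055, -0.002]
contact_force: [1.5, -1.0, 0.1]
grip_width: 0.0599
gripper_force: 0.0
```

```bash
python3 g.py 427 -6 230 18
```

```text
t 16.3 p [ 520.3 -359.1  250.8] psi -81.7 tilt [-0.001   0.0004] w 59.9 f 0.0 Fz [ 1.5 -1.   0.1] j7 -2.33
[427.  -6. 230.  18.] -> [-0.3628  0.0415  0.0211] roll -1.741
```

Request:
carry_out(moves=[[-0.02, 0.002, 0, -0.14, 0.08], [-0.055, 0.006, 0, -0.28, 0.08], [-0.095, 0.011, 0, -0.42, 0.08], [-0.14, 0.016, 0, -0.56, 0.08], [-0.185, 0.021, 0, -0.7, 0.08], [-0.225, 0.026, 0, -0.84, 0.08], [-0.265, 0.03, 0, -0.98, 0.08], [-0.3, 0.034, 0, -1.12, 0.08]])

```text
clock: 17.1
tcp_pos: [0.4433, -0.0655, 0.2508]
orientation: [3.106, -0.469, 0.003]
contact_force: [0.3, 0.4, -0.3]
grip_width: 0.0797
gripper_force: 0.0
```

```bash
python3 g.py 427 -6 230 18
```

```text
t 17.1 p [443.3 -65.5 250.8] psi -17.2 tilt [ 0.0016 -0.0004] w 79.7 f 0.0 Fz [ 0.3  0.4 -0.3] j7 -1.91
[427.  -6. 230.  18.] -> [-0.0331 -0.052   0.0208] roll -0.614
```

Request:
carry_out(moves=[[-0.008, -0.012, 0, -0.12, 0.08], [-0.016, -0.026, 0, -0.25, 0.08], [-0.025, -0.04, 0.003, -0.38, 0.08], [-0.031, -0.049, 0.008, -0.5, 0.08], [-0.033, -0.052, 0.014, -0.6, 0.08], [-0.033, -0.052, 0.02, -0.614, 0.08], [-0.033, -0.052, 0.021, -0.614, 0.08], [-0.033, -0.052, 0.021, -0.614, 0.08]])

```text
clock: 17.9
tcp_pos: [0.428, -0.0081, 0.2289]
orientation: [3.105, 0.477, 0.0]
contact_force: [-0.2, -1.2, 0.4]
grip_width: 0.0799
gripper_force: 0.0
```

```bash
python3 - <<'E'
from h import *
im=r.grab_frame("wrist");cv2.imwrite("pics/w3.png",im[:,:,::-1])
E
python3 g.py 427 -6 174 18
```

```text
t 17.95 p [428.1  -8.1 228.9] psi 17.5 tilt [ 0.0003 -0.0004] w 79.8 f 0.0 Fz [ 0.2 -0.1 -0.1] j7 -1.55
[427.  -6. 174.  18.] -> [-0.0004 -0.0023  0.0549] roll -0.009
```

View pics/w3.png

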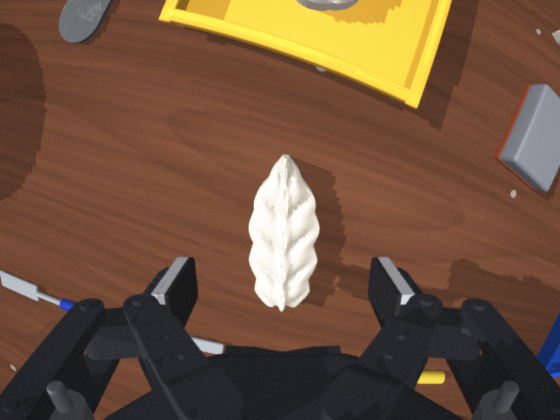

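The leaf is centred at (284,232) and upright between the fingers, so I'll grasp it.

Request:
carry_out(moves=[[0, -0.001, 0.012, 0, 0.08], [0, -0.001, 0.028, 0, 0.08], [0, -0.001, 0.042, 0, 0.08], [0, -0.001, 0.051, 0, 0.08], [0, -0.001, 0.0545, 0, 0.08], [0, -0.001, 0.0545, 0, 0.06], [0, -0.001, 0.0545, 0, 0.035], [0, -0.001, 0.0545, 0, 0.035]])

```text
clock: 18.75
tcp_pos: [0.4279, -0.0067, 0.1748]
orientation: [3.104, 0.481, 0.002]
contact_force: [-1.2, 0.6, 6.0]
grip_width: 0.0402
gripper_force: 39.7
```

Request:
carry_out(moves=[[0, 0, 0, 0, 0.035], [0, 0, 0, 0, 0.035], [0, 0, 0, 0, 0.035], [0, 0, -0.005, 0, 0.035], [0, 0, -0.02, 0, 0.035], [0, 0, -0.045, 0, 0.035], [0, 0, -0.07, 0, 0.035], [0, 0, -0.085, 0, 0.035]])

```text
clock: 19.55
tcp_pos: [0.4278, -0.0067, 0.2611]
orientation: [3.104, 0.482, 0.003]
contact_force: [1.1, 0.7, -0.5]
grip_width: 0.0403
gripper_force: 40.5
```

```bash
python3 g.py 423 -377 260 98.1 423 -377 260 -81.9
```

```text
t 19.55 p [427.8  -6.7 261.1] psi 17.6 tilt [0.002  0.0001] w 40.3 f 40.5 Fz [ 1.1  0.7 -0.5] j7 -1.52
[ 423.  -377.   260.    98.1] -> [-0.1167  0.3515  0.001 ] roll -1.404
[ 423.  -377.   260.   -81.9] -> [-0.1167  0.3515  0.001 ] roll 1.737
```

Request:
carry_out(moves=[[-0.003, 0.015, 0, -0.12, 0.035], [-0.01, 0.04, 0, -0.26, 0.035], [-0.02, 0.075, 0, -0.4, 0.035], [-0.033, 0.112, 0, -0.54, 0.035], [-0.048, 0.15, 0, -0.68, 0.035], [-0.062, 0.19, 0, -0.82, 0.035], [-0.076, 0.23, 0, -0.96, 0.035], [-0.09, 0.27, 0, -1.1, 0.035]])

```text
clock: 20.35
tcp_pos: [0.4231, -0.293, 0.2596]
orientation: [2.389, 2.04, -0.0]
contact_force: [1.6, 0.9, -0.9]
grip_width: 0.0401
gripper_force: 40.5
```

```bash
python3 g.py 423 -377 230 98.1
```

```text
t 20.35 p [ 423.1 -293.   259.6] psi 81.0 tilt [ 0.0001 -0.0002] w 40.1 f 40.5 Fz [ 1.6  0.9 -0.9] j7 0.09
[ 423.  -377.   230.    98.1] -> [-0.083   0.0131  0.0296] roll -0.299
```

Request:
carry_out(moves=[[-0.025, 0.004, 0, -0.1, 0.035], [-0.05, 0.008, 0, -0.2, 0.035], [-0.072, 0.011, 0, -0.28, 0.035], [-0.081, 0.013, 0.005, -0.3, 0.035], [-0.083, 0.013, 0.015, -0.3, 0.035], [-0.083, 0.013, 0.025, -0.3, 0.035], [-0.083, 0.013, 0.03, -0.3, 0.035], [-0.083, 0.013, 0.03, -0.3, 0.035]])

```text
clock: 21.15
tcp_pos: [0.4229, -0.3737, 0.228]
orientation: [-2.061, -2.368, -0.0]
contact_force: [-0.6, -0.1, -0.5]
grip_width: 0.04
gripper_force: 40.5
```

```bash
python3 - <<'E'
from h import *
im=r.grab_frame("wrist");cv2.imwrite("pics/w4.png",im[:,:,::-1])
E
python3 g.py 423 -377 179 98.1
```

```text
t 21.2 p [ 423.2 -374.1  228.6] psi 97.9 tilt [-0.001   0.0011] w 39.9 f 40.5 Fz [ 0.2  0.5 -0.5] j7 0.45
[ 423.  -377.   179.    98.1] -> [-0.003  -0.0005  0.0496] roll -0.003
```

View pics/w4.png

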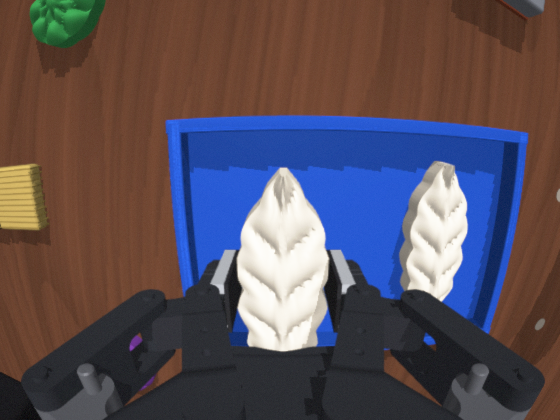

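The held leaf is inside the blue tray area, and the first leaf lies flat at (435,235). I'll lower and release.

Request:
carry_out(moves=[[-0.001, 0, 0.008, 0, 0.035], [-0.003, 0, 0.02, 0, 0.035], [-0.003, 0, 0.032, 0, 0.035], [-0.003, 0, 0.04, 0, 0.035], [-0.003, 0, 0.045, 0, 0.035], [-0.003, 0, 0.047, 0, 0.035], [-0.003, 0, 0.0485, 0, 0.035], [-0.003, 0, 0.049, 0, 0.035]])

```text
clock: 22.0
tcp_pos: [0.4235, -0.3783, 0.1803]
orientation: [2.064, 2.368, 0.0]
contact_force: [-0.2, -0.7, -0.3]
grip_width: 0.0399
gripper_force: 40.5
```

```bash
python3 g.py 423 -377 178.8 98.1
```

```text
t 22.0 p [ 423.5 -378.3  180.3] psi 97.8 tilt [ 0.0003 -0.0002] w 39.9 f 40.5 Fz [-0.2 -0.7 -0.3] j7 0.42
[ 423.  -377.   178.8   98.1] -> [ 0.0014 -0.0003  0.0015] roll -0.004
```

Request:
carry_out(moves=[[0, 0, 0.001, 0, 0.035], [0, 0, 0.0015, 0, 0.035], [0, 0, 0.0015, 0, 0.045], [0, 0, 0.0015, 0, 0.055], [0, 0, 0.0015, 0, 0.06], [0, 0, -0.012, 0, 0.06], [0, 0, -0.04, 0, 0.06], [0, 0, -0.075, 0, 0.06]])

```text
clock: 22.8
tcp_pos: [0.423, -0.3779, 0.2558]
orientation: [-2.062, -2.367, -0.0]
contact_force: [0.4, -1.5, 0.5]
grip_width: 0.0596
gripper_force: 0.0
```

```bash
python3 g.py 653.6 -190 240 138.9
```

```text
t 22.8 p [ 423.  -377.9  255.8] psi 97.9 tilt [-0.0017  0.0017] w 59.6 f 0.0 Fz [ 0.4 -1.5  0.5] j7 0.48
[ 653.6 -190.   240.   138.9] -> [0.1545 0.2542 0.0158] roll -0.716
```

Request:
carry_out(moves=[[0.012, 0.02, 0, -0.08, 0.06], [0.035, 0.058, 0, -0.18, 0.06], [0.06, 0.098, 0, -0.3, 0.06], [0.085, 0.14, 0, -0.42, 0.06], [0.11, 0.182, 0, -0.54, 0.06], [0.135, 0.222, 0.004, -0.65, 0.06], [0.15, 0.247, 0.01, -0.7, 0.06], [0.1545, 0.254, 0.016, -0.716, 0.06]])

```text
clock: 23.6
tcp_pos: [0.6566, -0.1856, 0.2397]
orientation: [1.092, 2.944, 0.006]
contact_force: [0.1, 0.1, 0.3]
grip_width: 0.0599
gripper_force: 0.0
```

```bash
python3 - <<'E'
from h import *
im=r.grab_frame("wrist");cv2.imwrite("pics/w5.png",im[:,:,::-1])
E
python3 g.py 653.6 -190 175 138.9
```

```text
t 23.65 p [ 655.7 -186.5  238.3] psi 139.3 tilt [0.0005 0.0027] w 59.9 f 0.0 Fz [ 0.2  0.8 -0.2] j7 0.67
[ 653.6 -190.   175.   138.9] -> [-0.0008 -0.0042  0.0633] roll 0.006
```

View pics/w5.png

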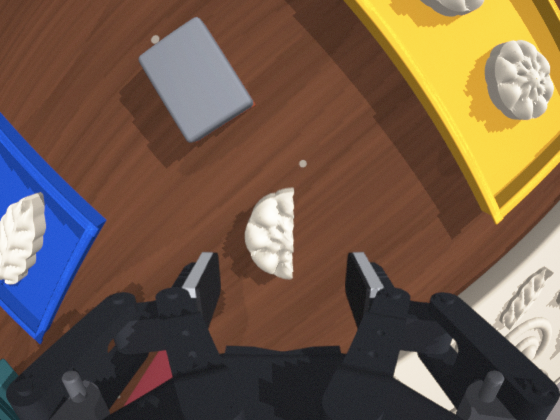

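The half rosette is at (270,233), 4 mm off the finger midline, which matches the computed shift. Grasping it.

Request:
carry_out(moves=[[0, -0.003, 0.012, 0, 0.06], [0, -0.004, 0.03, 0, 0.06], [0, -0.004, 0.046, 0, 0.06], [0, -0.004, 0.056, 0, 0.06], [0, -0.004, 0.061, 0, 0.06], [0, -0.004, 0.062, 0, 0.045], [0, -0.004, 0.062, 0, 0.02], [0, -0.004, 0.062, 0, 0.02]])

```text
clock: 24.45
tcp_pos: [0.6518, -0.1933, 0.1781]
orientation: [1.103, 2.94, 0.001]
contact_force: [0.4, -0.5, 0.1]
grip_width: 0.028
gripper_force: 39.4
```

Request:
carry_out(moves=[[0, 0, 0, 0, 0.02], [0, 0, 0, 0, 0.02], [0, 0, 0, 0, 0.02], [0, 0, -0.005, 0, 0.02], [0, 0, -0.025, 0, 0.02], [0, 0, -0.055, 0, 0.02], [0, 0, -0.09, 0, 0.02], [0, 0, -0.12, 0, 0.02]])

```text
clock: 25.25
tcp_pos: [0.6514, -0.1934, 0.3005]
orientation: [1.103, 2.94, 0.001]
contact_force: [1.7, -0.4, -0.4]
grip_width: 0.0278
gripper_force: 39.4
```

```bash
python3 g.py 452 351 295 138.9
```

```text
t 25.25 p [ 651.4 -193.4  300.5] psi 138.9 tilt [ 0.0017 -0.0003] w 27.8 f 39.4 Fz [ 1.7 -0.4 -0.4] j7 0.71
[452.  351.  295.  138.9] -> [0.5082 0.279  0.005 ] roll -0.0
```

Request:
carry_out(moves=[[0.015, 0.008, 0, 0, 0.02], [0.045, 0.025, 0, 0, 0.02], [0.083, 0.046, 0, 0, 0.02], [0.122, 0.067, 0, 0, 0.02], [0.161, 0.088, 0, 0, 0.02], [0.2, 0.11, 0, 0, 0.02], [0.24, 0.132, 0, 0, 0.02], [0.28, 0.154, 0, 0, 0.02]])

```text
clock: 26.05
tcp_pos: [0.5403, 0.1084, 0.2979]
orientation: [1.103, 2.941, -0.0]
contact_force: [1.5, 0.3, 0.3]
grip_width: 0.0277
gripper_force: 39.4
```

```bash
python3 g.py 452 351 295 138.9
```

```text
t 26.05 p [540.3 108.4 297.9] psi 138.9 tilt [ 0.0005 -0.0003] w 27.7 f 39.4 Fz [1.5 0.3 0.3] j7 0.17
[452.  351.  295.  138.9] -> [0.226  0.1247 0.0028] roll -0.0
```

Request:
carry_out(moves=[[0.035, 0.019, 0, 0, 0.02], [0.073, 0.04, 0, 0, 0.02], [0.112, 0.062, 0, 0, 0.02], [0.15, 0.083, 0, 0, 0.02], [0.187, 0.103, 0, 0, 0.02], [0.213, 0.118, 0, 0, 0.02], [0.226, 0.125, 0.002, 0, 0.02], [0.226, 0.125, 0.005, 0, 0.02]])

```text
clock: 26.85
tcp_pos: [0.4523, 0.3512, 0.2927]
orientation: [-1.098, -2.943, -0.002]
contact_force: [0.0, -1.0, 0.1]
grip_width: 0.0277
gripper_force: 39.5
```

```bash
python3 g.py 452 351 195 138.9
```

```text
t 26.85 p [452.3 351.2 292.7] psi 139.1 tilt [0.0003 0.0011] w 27.7 f 39.5 Fz [ 0.  -1.   0.1] j7 -0.3
[452.  351.  195.  138.9] -> [ 0.     -0.0005  0.0977] roll 0.003
```

Request:
carry_out(moves=[[0, 0, 0.015, 0, 0.02], [0, 0, 0.035, 0, 0.02], [0, 0, 0.055, 0, 0.02], [0, 0, 0.072, 0, 0.02], [0, 0, 0.085, 0, 0.02], [0, 0, 0.094, 0, 0.02], [0, 0, 0.1, 0, 0.02], [0, 0, 0.103, 0, 0.02]])

```text
clock: 27.65
tcp_pos: [0.4537, 0.3494, 0.1889]
orientation: [1.104, 2.941, -0.0]
contact_force: [0.0, -0.2, -0.0]
grip_width: 0.0278
gripper_force: 39.5
```

Request:
carry_out(moves=[[0, 0, 0, 0, 0.02], [0, 0, 0, 0, 0.035], [0, 0, 0, 0, 0.045], [0, 0, 0, 0, 0.045], [0, 0, -0.02, 0, 0.045], [0, 0, -0.06, 0, 0.045], [0, 0, -0.1, 0, 0.045], [0, 0, -0.13, 0, 0.045]])

```text
clock: 28.45
tcp_pos: [0.4536, 0.3499, 0.3218]
orientation: [1.103, 2.941, 0.003]
contact_force: [0.5, 0.3, 0.5]
grip_width: 0.0449
gripper_force: 0.0
```

```bash
python3 - <<'E'
from h import *
im=r.grab_frame("wrist");im2=r.grab_frame("top")
cv2.imwrite("pics/end.png",np.hstack([cv2.resize(im2,(400,300),interpolation=cv2.INTER_AREA),cv2.resize(im,(400,300),interpolation=cv2.INTER_AREA)])[:,:,::-1])
h=cv2.cvtColor(im2,cv2.COLOR_RGB2HSV)
m=((h[...,1]<75)&(h[...,2]>120)).astype(np.uint8)
n,l,s,c=cv2.connectedComponentsWithStats(m)
for i in range(1,n):
    if 60<s[i,4]<900:print(s[i,4],c[i].round(),(toplane(c[i],.017)[0]*1000).round())
E
python3 g.py
```

```text
739 [109.  84.] [929. 447.  17.]
298 [556. 161.] [ 659. -929.   17.]
286 [245. 158.] [684.  22.  17.]
291 [245. 187.] [594.  21.  17.]
301 [305. 200.] [ 551. -159.   17.]
64 [197. 201.] [553. 169.  17.]
368 [372. 209.] [ 520. -361.   17.]
370 [380. 241.] [ 423. -380.   17.]
90 [269. 276.] [324. -48.  17.]
251 [239. 331.] [165.  41.  17.]
758 [282. 385.] [ 13. -82.  17.]
688 [229. 406.] [-45.  72.  17.]
135 [269. 411.] [-58. -42.  17.]
t 28.55 p [454.4 350.9 323.9] psi 138.9 tilt [0.0065 0.005 ] w 45.0 f 0.0 Fz [ 0.3  1.1 -0.6] j7 -0.28
```

View pics/end.png

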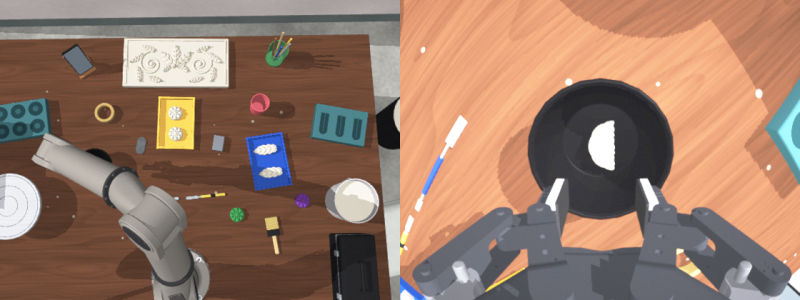

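The half rosette is in the middle of the bowl (wrist view, about (605,145)), and both rosettes and both leaves are in their trays. The cup is unmoved, so I'm handing in.

```bash
python3 -c "
from bench import r
print(r.hand_in())"
```

```text
the job is handed in; nothing more can be done
None
```

I put both rosettes in the yellow tray, both leaves in the blue tray and the half rosette in the scrap bowl, then handed the job in at about 28.6 s; the final pictures show every piece in place and the cup and panel untouched, but the hand-in returned no verdict.

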